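Free the lever of the dough press

ROBOT

A 7-joint arm with a two-finger parallel gripper is mounted at the origin on the work surface. World frame = base frame: x ahead of the robot, y to its left, z up, the work surface at z = 0. Lengths are in m, angles in rad, forces in N, time in s.
With the tool pointing down it reaches from about 0.4 to 0.85 m from the base axis. Payload 10.4 kg.
Tool frame: the origin (TCP) lies at the very end of the fingers, on their centre line; the grasp point (between the pads) lies r.tcp_to_grasp behind it (r.tcp_to_grasp is the distance from the TCP to the grasp point, in m); z points along the fingers, y is the line along which they close (so a half turn about z gives the same grasp; the last joint's range is limited). The gripper opens to 87 mm and grips with 3 to 60 N. Pads are 19 mm wide; open, the fingers measure 117 mm over their backs; the gripper's body (75 mm by 190 mm) begins 51 mm behind the grasp point.
Start: joints at [-0.023, 0.332, -0.065, 1.46, 0.022, 1.35, -0.088], TCP at [0.625, 0, 0.223] pointing down, gripper open.
Joint ranges: [-2.6, 2.6], [-0.5, 2.12], [-1.47, 1.34], [0.16, 2.42], [-1.27, 4.41], [0.06, 2.06], [-2.6, 2.6]. Speed limits (rad/s): [2.22, 2.22, 2.79, 2.79, 3.14, 3.14, 3.14].

INTERFACE

Orientations are given as a unit quaternion [x, y, z, w].
In Python, from bench import monitor, cams, ticket, r gives the robot as it stands.
- The arm moves only by the shell command python3 -m crank 'ROWS' [OPENING] [FORCE]. ROWS is a JSON object whose one key "steps" holds a list of rows, each a list of 2 entries, a list of its own where there are three numbers: the shift along the world's x, y, z in units of 25 mm (1.0 is 25 mm), then the turn, a rotation vector about the world's x, y, z in units of 5 degrees (1.0 is 5 degrees). In form: {"steps": [[[x, y, z], [ax, ay, az]], ...]}. A call has 1 to 10 rows; each row shifts and turns the commanded pose from where the row before left it; what a row does not reach is not made up. A row lasts 1/12 s, in which the tool goes at most 41.7 mm and 7.16 degrees, less where a joint would pass 70% of its speed; a pose out of reach is approached as far as the arm can. A call is refused whole if a number of a shift passes 1 or a number of a turn 1, either way. A call with a gripper value outside its range is refused whole. OPENING is the finger opening in mm, from 0 to 87, set as the call begins (- or left out, the last holds). The fingers move at their own pace and stop on an object; FORCE is the grip in N (left out, the last holds). Time passes only in rows, so rows that do not move let the fingers close. It gives the time, the measured TCP pose, the force, the opening and the grip force at its end, in the units of the state.
- monitor.read_state(): the state, without advancing time (a new reading comes with each control period).
- cams.camera(name): name is "scene" or "side" or "wrist"; returns a dict with "pixels" (420x560x3 uint8, blue, green, red), "z_map" (420x560 float32, m along the optical axis (not along the pixel's ray), 0 where there is no reading), "vfov" (degrees; the focal length in pixels is half the picture's height over the tangent of half this angle, whatever the lens; pixels are square), "cx", "cy" (the principal point, pixels), "k1" (the pictures are not rectified: a ray, as slopes to the right and down, at radius r is drawn at 1 + k1 r^2 times it, then the intrinsics apply), "T" (4x4, takes a point from camera to world coordinates). Camera axes: x right, y up, looking along -z (the intrinsics and any distortion apply to the point x, -y, -z); pixel columns grow to the right and rows downward; lengths in m; the calibration is good to about 2 mm. A picture is of the moment at which its call begins.
- ticket.close_job(): hands the job in; it is judged then, once.
The state is a dict: "time": time; "joint_positions": joint angles; "joint_vel": joint speeds; "joint_torque": joint torques, N m; "ee_pos": TCP position; "eef_rot": TCP orientation; "ft_force": force on the tool from outside, world axes, zero at the start; "torque": the same for the moment, N m; "width": finger opening in m; "grip_force": force on a finger pad.
Only numpy, scipy, OpenCV 4.12 (cv2) and the standard library are available. Lean on these libraries where they do the work, as an engineer would, in place of code of your own. Each camera call takes 0.05 s, during which the arm holds its last target. There are 200 camera calls.

TASK

Take the lever off the dough press for washing: with the forked tool, straddle the bare neck of the spring pin and press its collar sideways, away from the lever and gently enough not to bend the pin, until the lever's eye jumps up free. Let the pin spring home, stand the fork back in its stand, and lay the lever flat in the white tray. Keep your fingers off the pin, do not wrench the lever, drop nothing, and leave everything else on the table where it is.

Things in the scene. Friction and masses are not known exactly. Their poses are not given: they have to be found in the camera images.
- press: hand-operated aluminium dough press, screwed to the table. Origin: on the table right under the eye of its lever; z up, x from the plates towards that eye. Two round plates 170 across at x -200 to -30, top at z 42. The lever lies over them along x at z 70, on a saddle at x -135 (12 long, between two prongs 29 over all, up to z 73)
- press_neck (a point): place on the pin's axis at press y 20.5, z 70: bare neck just outside the +y cheek (cheek's outer face y 15), where the fork can always go down. On each side of the lever's eye stands a cheek 34 long (x), 6.5 thick, top at z 86, inner faces at press y -8.5 and +8.5. The casting below the neck has its top at z 36
- press_pot (a point): middle of the top of the spring pot, a block 30 (x) by 24 (y), top at z 86, at press y 56 to 80, x 0, into which the pin slides. Under the lever's eye a kicker rod on a weak spring (4 N) pushes the eye up and lifts it 17 mm once the pin has left it; the eye then stays up, on the rod
- pin: steel spring pin along the press's y at x 0, z 70. Origin: end of its tip (8 across), 8 deep in the lever's eye, at press y -1 when home. From the cheek out it is a bare neck 6 across with a collar, 18 across, 5 thick, clamped on it: the collar's inner face (towards the lever) is at press y 26 to 38, elsewhere each time and not measured: look or feel for it
- pin_end (a point): the same point, the end of the pin's tip. The pin slides to press +y only: 5 N start it, then 0.5 N per mm, plus up to 2 N of rubbing on the lever. Its tip leaves the eye after 8 to 9 mm; at 10 mm it meets a hard stop. Let go, it springs home under the risen eye. Over 16 N between fork and pin bends it
- lever: lever of the press, 0.2 to 0.4 kg: steel rod 16 across with a square eye at one end (19 x 14 wide x 19 high, hole 11) and a black grip 22 across at the other. Origin: centre of the eye; the rod runs to its -x, black grip from x -141 to -213. In the press its axes are the press's
- lever_mid (a point): point on the lever's rod 95 from the eye, about its centre of mass, a good place to grip it
- fork: forked tool standing upright, tines down, in its stand. Origin: middle of the tine tips, z up along the tool. Two tines side by side along its x, each 6 x 6 and 20 long, 10 apart; then a blade 22 wide (x) and 6 thick (y) up to z 42 (z 40 to 42 hidden in the handle); then a wooden handle 26 (x) by 16 (y) from z 40 to 102. 0.1 kg. The same seen from either side
- stand: dark wooden block 80 x 80 x 45 high with a slot 26 (x) by 10 (y), 35 deep, in the middle of its top. Origin: under its middle. The fork stands in it with its tine tips 10 above the table and its axes along the stand's. Does not move
- tray: shallow white plastic tray 300 (x) by 140 (y) by 28 high, walls and floor about 4. Origin: under its middle. Does not move
- container_a: bystander: open pink plastic food container, 155 x 200 x 55, origin under its middle
- container_b: bystander: the other pink food container, the same
- jar: bystander: small jar with a steel cap, 52 across, 85 high, origin under it
- shaker: bystander: glass salt shaker, 42 across, 74 high, origin under it
- mug: bystander: white mug, 80 across, 90 high, origin under it
- lime: bystander: green lime, 52 across, 48 high, origin under it
- spatula: bystander: kitchen spatula lying on the table

How it is judged:
By the outcome, as a careful person would: the job done as asked, in the order asked, and still so for the second after the job is handed in, with the robot touching nothing.
It also fails if it takes over 72 s, if anything falls off the work surface, if the arm or the gripper's body presses on something with over 40 N, if the wrist force passes 120 N, or if a joint passes its speed limit or range.

## Working session

There is one attempt and no reset: what is moved stays moved. The work goes in short steps, Python scripts to look and compute and a shell command to move; the robot and the scene stay as the last step left them, time stands still between calls to the robot, and variables do not carry over. Pictures are saved under pics/ and viewed, at most 10 in all, crops included, and the job is handed in when it is done.

```bash
ls; mkdir -p pics; cat > h.py <<'E'
import numpy as np, cv2
from bench import monitor, cams, ticket, r
def cloud(c):
    h,w=c["z_map"].shape; f=h/2/np.tan(np.radians(c["vfov"])/2)
    K=np.array([[f,0,c["cx"]],[0,f,c["cy"]],[0,0,1.]])
    # invert x_d = x(1+k1 r^2): OpenCV's model on normalised slopes
    u,v=np.meshgrid(np.arange(w),np.arange(h))
    p=cv2.undistortPoints(np.stack([u,v],-1).reshape(-1,1,2).astype(np.float64),K,np.array([c["k1"],0,0,0.])).reshape(h,w,2)
    d=np.stack([p[...,0],-p[...,1],-np.ones((h,w))],-1)
    ray=d@c["T"][:3,:3].T; o=c["T"][:3,3]
    P=o+ray*c["z_map"][...,None]; P[c["z_map"]==0]=np.nan
    return P,ray,o
def onplane(ray,o,u,v,z):
    d=ray[int(v),int(u)]; return o+d*(z-o[2])/d[2]
E
python3 - <<'E'
from h import *
ims=[]
for n in ["scene","side","wrist"]:
    c=cams.camera(n); np.savez(f"pics/{n}0.npz",**c); ims.append(c["pixels"]); print(n,c["vfov"],c["cx"],c["cy"],c["k1"],c["T"].round(3).tolist())
    cv2.imwrite(f"pics/{n}0.png",c["pixels"])
s=monitor.read_state();print(s["time"],s["ee_pos"],s["eef_rot"],s["ft_force"],r.tcp_to_grasp)
E
```

```text
pics
scene 53.56626683337396 280.4649247938828 211.42665698649623 -0.006994851685059218 [[0.1, -0.856, 0.508, 1.13], [0.995, 0.08, -0.061, -0.054], [0.012, 0.512, 0.859, 1.044], [0.0, 0.0, 0.0, 1.0]]
side 56.306662877953734 283.7923104225543 210.7964561915846 -0.030597201645393746 [[-0.986, 0.074, -0.147, 0.412], [-0.163, -0.546, 0.822, 0.91], [-0.02, 0.834, 0.551, 0.691], [0.0, 0.0, 0.0, 1.0]]
wrist 64.76174716296941 281.42400865190587 210.56976141139089 0.024321669753747346 [[1.0, 0.001, 0.001, 0.625], [-0.001, 0.96, 0.281, 0.076], [-0.001, -0.281, 0.96, 0.382], [0.0, 0.0, 0.0, 1.0]]
0.15 [ 6.24706600e-01 -1.29239110e-05  2.21958569e-01] [ 7.07115057e-01  7.07098307e-01 -3.88459438e-04 -3.60753415e-04] [ 0.59220454 -0.2656934  -0.07132248] 0.0187
```

View pics/scene0.png

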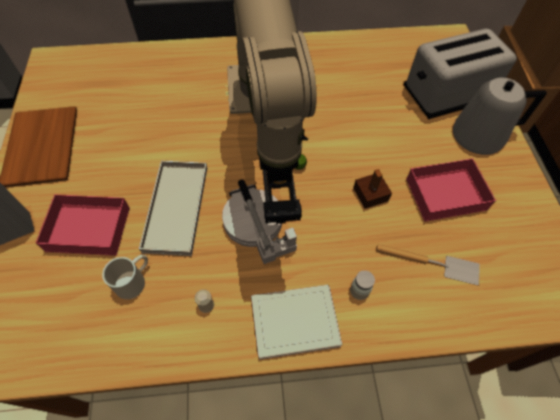

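View pics/side0.png

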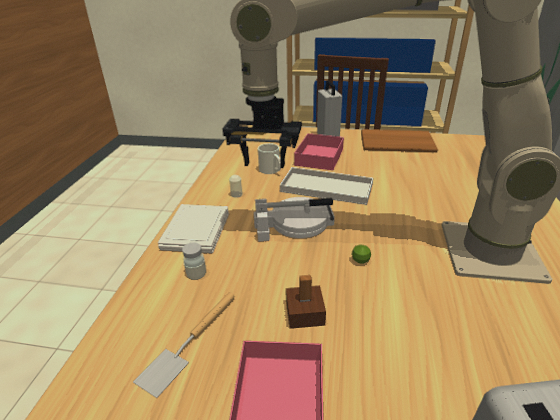

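The scene picture shows the press at about (265,225) with the lever from grip (245,187) to eye (262,250) and the pot at (290,237). The stand and fork are at (373,190) and the tray at (175,207). In the side view the fork handle is at (305,287).

```bash
python3 - <<'E'
from h import *
L=lambda n:dict(np.load(f"pics/{n}0.npz"))
def rect(p): 
    (c,s,a)=cv2.minAreaRect((p[:,:2]*1000).astype(np.float32)); return np.round(c,1),np.round(s,1),round(a,1)
for n in ["scene","side"]:
    c=L(n);c={k:(v if v.ndim else float(v)) for k,v in c.items()}
    P,ray,o=cloud(c); hsv=cv2.cvtColor(c["pixels"],cv2.COLOR_BGR2HSV); X,Y,Z=P[...,0],P[...,1],P[...,2]
    m=(Z>.04)&(Z<.05)&(abs(Y-.23)<.15)&(abs(X-.5)<.25)&(hsv[...,2]<110)
    print(n,"stand top",m.sum(),rect(P[m]),np.median(Z[m]))
    m=(Z>.055)&(Z<.13)&(abs(Y-.23)<.1)&(abs(X-.5)<.15)
    print(n,"fork",m.sum(),rect(P[m]),P[m].mean(0).round(4),Z[m].max())
    t=(Z>.104)&m; print(n,"fork top",t.sum(),rect(P[t]))
    m=(Z>.02)&(Z<.032)&(abs(Y+.25)<.14)&(abs(X-.55)<.22)&(hsv[...,1]<90)
    print(n,"tray rim",m.sum(),rect(P[m]))
    m=(Z>.062)&(Z<.10)&(abs(X-.6)<.22)&(abs(Y+.02)<.11)
    print(n,"press high",m.sum()); q=P[m]; 
    np.save(f"pics/high_{n}.npy",q)
    for lo,hi in [(.062,.073),(.073,.083),(.083,.092)]:
        k=q[(q[:,2]>lo)&(q[:,2]<hi)]
        if len(k)>3: print(lo,len(k),rect(k),k[:,:2].min(0).round(3),k[:,:2].max(0).round(3))
s=cv2.imread("pics/scene0.png")[165:275,200:320]; s=cv2.resize(s,None,fx=4,fy=4,interpolation=cv2.INTER_CUBIC)
d=cv2.imread("pics/side0.png")[190:250,240:345]; d=cv2.resize(d,(s.shape[1]*3//4,int(60*s.shape[1]*.75/105)),interpolation=cv2.INTER_CUBIC)
w=cv2.imread("pics/wrist0.png"); cv2.imwrite("pics/w1.png",w)
can=np.zeros((600,800,3),np.uint8); can[:440,:480]=s; w2=cv2.resize(w,(320,240)); can[:240,480:]=w2; d=cv2.resize(d,(280,160)); can[440:600,0:280]=d
cv2.imwrite("pics/mix1.png",can)
E
```

```text
scene stand top 549 (array([446. , 209.2]), array([291.1,  95.8]), 63.6) 0.04526449301430413
scene fork 151 (array([480.1, 292.9]), array([27.8, 17.3]), 15.5) [0.4842 0.2912 0.092 ] 0.11582311263785716
scene fork top 56 (array([479.5, 293.3]), array([26.9, 16.4]), 15.5)
scene tray rim 552 (array([ 546.1, -234.9]), array([262.7, 430. ]), 80.1)
scene press high 776
0.062 102 (array([569.6, -57.5]), array([238.7,  88.5]), 35.6) [ 0.451 -0.096] [0.668 0.047]
0.073 519 (array([545.7, -27.9]), array([230.1,  93.6]), 15.3) [ 0.442 -0.096] [0.669 0.047]
0.083 155 (array([569.4, -22.3]), array([180.9,  94.8]), 16.3) [ 0.491 -0.078] [0.667 0.047]
side stand top 831 (array([452.2, 206.7]), array([287.7, 103.8]), 73.2) 0.044830801439759926
side fork 290 (array([479.5, 292.9]), array([26.1, 17.8]), 10.1) [0.4793 0.2974 0.09  ] 0.11510694629719775
side fork top 93 (array([479.7, 292.8]), array([25.9, 17.1]), 11.9)
side tray rim 558 (array([ 550.7, -287.4]), array([442. , 202.3]), 1.4)
side press high 688
0.062 214 (array([551.2, -33.1]), array([233.3,  73.1]), 26.2) [ 0.443 -0.087] [0.663 0.047]
0.073 370 (array([545.8, -28.6]), array([229.8,  94.1]), 16.6) [ 0.443 -0.091] [0.667 0.047]
0.083 104 (array([641.2,  -2.1]), array([31.8, 98.1]), 14.1) [ 0.615 -0.053] [0.668 0.046]
```

View pics/mix1.png

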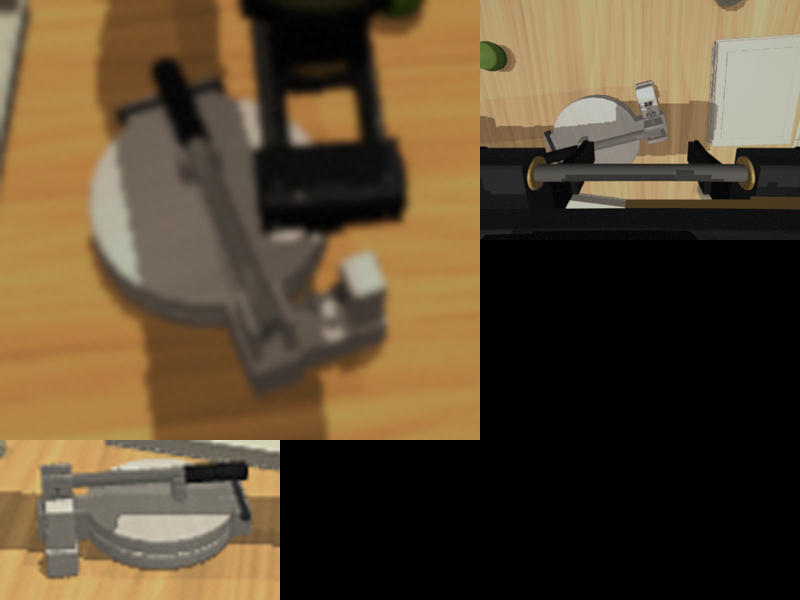

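The crop shows the lever over the plates, yawed about 15°. The collar is bright at about (332,318) in the mix, between the +y cheek and the pot (362,270). I'll make one more refinement and then move.

```bash
python3 - <<'E'
from h import *
def rect(p): 
    (c,s,a)=cv2.minAreaRect((p[:,:2]*1000).astype(np.float32)); return np.round(c,1),np.round(s,1),round(a,1)
def big(m):
    n,l,st,_=cv2.connectedComponentsWithStats(m.astype(np.uint8)); return l==1+st[1:,4].argmax()
for n in ["scene","side","wrist"]:
    c=dict(np.load(f"pics/{n}0.npz"));c={k:(v if v.ndim else float(v)) for k,v in c.items()}
    P,ray,o=cloud(c); hsv=cv2.cvtColor(c["pixels"],cv2.COLOR_BGR2HSV); X,Y,Z=P[...,0],P[...,1],P[...,2]
    m=(Z>.041)&(Z<.05)&(np.hypot(X-.48,Y-.293)<.065)
    if m.sum()>20: m=big(m); print(n,"stand",m.sum(),rect(P[m]))
    m=(Z>.106)&(Z<.12)&(np.hypot(X-.48,Y-.293)<.04)
    if m.sum()>20: print(n,"forktop",rect(P[m]),P[m].mean(0).round(4))
    m=(Z>.022)&(Z<.034)&(abs(Y+.25)<.14)&(abs(X-.53)<.22)&(hsv[...,1]<100)
    if m.sum()>50: m=big(m); print(n,"tray",m.sum(),rect(P[m]))
    # top faces at z 86: pot and cheeks
    m=(Z>.081)&(Z<.091)&(abs(X-.64)<.05)&(abs(Y)<.08)
    if m.sum()>20: print(n,"top86",m.sum(),rect(P[m]),np.median(Z[m]))
    # lever rod: fit line through points with z 70..82 between grip and eye
    m=(Z>.073)&(Z<.084)&(X>.50)&(X<.60)&(abs(Y+.05)<.04)
    if m.sum()>20:
        q=(P[m][:,:2]*1000).astype(np.float32); vx,vy,x0,y0=cv2.fitLine(q,cv2.DIST_HUBER,0,.01,.01).ravel(); print(n,"rod",m.sum(),np.degrees(np.arctan2(vy,vx))%180,x0,y0)
E
python3 - <<'E'
import cv2,numpy as np
w=cv2.imread("pics/wrist0.png")[130:300,80:340]
cv2.imwrite("pics/w2.png",cv2.resize(w,None,fx=3,fy=3,interpolation=cv2.INTER_CUBIC))
E
```

```text
scene stand 507 (array([478.6, 293.6]), array([83.1, 82.5]), 15.0)
scene forktop (array([479.5, 293.4]), array([26.9, 16.1]), 15.5) [0.4816 0.2928 0.1118]
scene tray 502 (array([ 472.5, -282.6]), array([141.2, 303.1]), 81.3)
scene top86 188 (array([624.5,  -6.2]), array([65.9, 94.8]), 16.3) 0.08503119565209799
scene rod 199 15.101268 550.45825 -60.083958
side stand 843 (array([479.9, 291.8]), array([80.2, 83.7]), 14.9)
side forktop (array([479.7, 292.8]), array([25.7, 17.1]), 12.3) [0.4797 0.2941 0.1108]
side tray 412 (array([ 473.2, -284.3]), array([147.5, 299.5]), 81.3)
side top86 131 (array([626.1,  -5.6]), array([64.1, 98.3]), 12.9) 0.08520360790520276
side rod 125 15.011905 550.51447 -57.89884
wrist tray 421 (array([ 526.2, -223.5]), array([  5.5, 123.9]), 81.1)
wrist top86 1349 (array([640.9,  -3.3]), array([33.8, 95. ]), 15.0) 0.08404422409011125
wrist rod 843 12.401184 561.3154 -55.91895
```

View pics/w2.png

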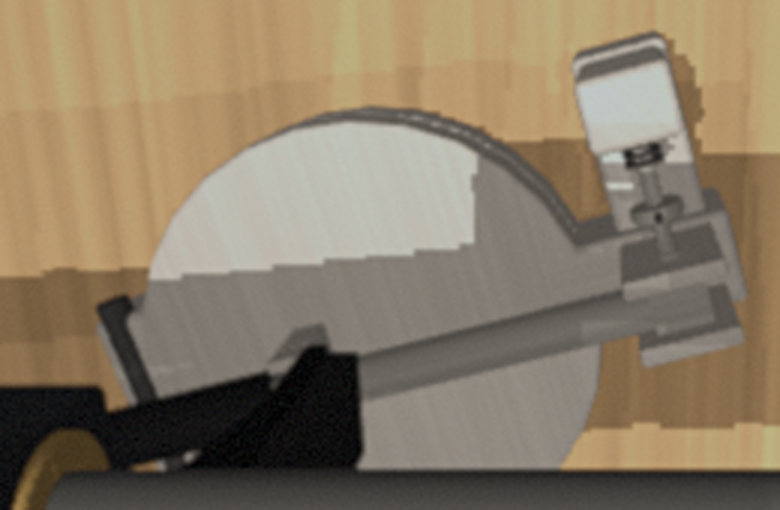

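The wrist crop shows the cheeks and pot, with the collar at crop (656,212), close to the +y cheek. The press has yaw 15.0° and its origin at about (649,-35). The fork and stand are at (479.6,293.0) with yaw 15°, and the tray is at (473,-283.5) with its long axis at -8.7°. Now I'll move to the fork.

```bash
python3 -m crank '{"steps":[[[-0.4,0.8,0],[0,0,-1]],[[-0.4,0.8,0],[0,0,-1]],[[-0.4,0.8,0],[0,0,-1]],[[-0.4,0.8,0],[0,0,-1]],[[-0.4,0.8,0],[0,0,-1]],[[-0.4,0.8,0],[0,0,-1]],[[-0.4,0.8,0],[0,0,-1]],[[-0.4,0.8,0],[0,0,-1]],[[-0.4,0.8,0],[0,0,-1]],[[-0.4,0.8,0],[0,0,-1]]]}' 60 && python3 -m crank '{"steps":[[[-0.36,0.74,-0.4],[0,0,-1]],[[-0.36,0.74,-0.4],[0,0,-1]],[[-0.36,0.74,-0.4],[0,0,-1]],[[-0.36,0.74,-0.4],[0,0,-1]],[[-0.36,0.74,-0.4],[0,0,-1]],[[0,0,0],[0,0,0]],[[0,0,0],[0,0,0]]]}'
cat >> h.py <<'E'
from scipy.spatial.transform import Rotation as Rn
def st():
    s=monitor.read_state(); R=Rn.from_quat(s["eef_rot"]); M=R.as_matrix()
    print("t",round(s["time"],2),"tcp",(s["ee_pos"]*1000).round(1),"yaw_y",round(np.degrees(np.arctan2(M[1,1],M[0,1])),2),"z",M[:,2].round(4),"F",np.round(s["ft_force"],2),"w",round(s["width"]*1000,1),"g",round(float(np.max(s["grip_force"])),1),"q",np.round(s["joint_positions"],2))
    return s,M
def yaw(d): a=np.radians(d); return np.array([[np.cos(a),-np.sin(a),0],[np.sin(a),np.cos(a),0],[0,0,1]])
def snap(n,f):
    c=cams.camera(n); cv2.imwrite(f"pics/{f}.png",c["pixels"]); return (c,)+cloud(c)
E
python3 - <<'E'
from h import *
s,M=st()
c,P,ray,o=snap("wrist","w3")
q=P[(P[...,2]>.106)&(P[...,2]<.118)&(np.hypot(P[...,0]-.48,P[...,1]-.293)<.03)]
print(len(q),cv2.minAreaRect((q[:,:2]*1000).astype(np.float32)))
q=P[(P[...,2]>.041)&(P[...,2]<.049)&(np.hypot(P[...,0]-.48,P[...,1]-.293)<.065)]
print(len(q),cv2.minAreaRect((q[:,:2]*1000).astype(np.float32)))
E
```

```text
time: 0.98
ee_pos: [0.5243, 0.2008, 0.2224]
eef_rot: [0.94, 0.34, -0.0, 0.0]
ft_force: [0.6, 0.4, 0.6]
width: 0.0602
grip_force: 0.0
time: 1.57
ee_pos: [0.479, 0.2933, 0.1718]
eef_rot: [0.991, 0.132, -0.001, 0.0]
ft_force: [-0.0, -1.3, -0.1]
width: 0.0603
grip_force: 0.0
t 1.57 tcp [479.  293.3 171.8] yaw_y -74.81 z [-1.4e-03 -8.0e-04 -1.0e+00] F [-0.03 -1.31 -0.08] w 60.3 g 0.0 q [-0.51  0.23 -0.14  1.69  0.03  1.22 -1.96]
750 ((480.5230712890625, 292.2602844238281), (25.720623016357422, 15.228472709655762), 15.739652633666992)
6503 ((480.1597900390625, 292.03253173828125), (80.12443542480469, 80.0399169921875), 14.585269927978516)
```

```bash
python3 -m crank '{"steps":[[[0.05,-0.04,-0.6],[0,0,0]],[[0,0,-0.8],[0,0,0]],[[0,0,-0.8],[0,0,0]],[[0,0,-0.8],[0,0,0]],[[0,0,-0.8],[0,0,0]],[[0,0,-0.6],[0,0,0]],[[0,0,-0.3],[0,0,0]],[[0,0,0],[0,0,0]],[[0,0,0],[0,0,0]]]}' && python3 -m crank '{"steps":[[[0,0,0],[0,0,0]],[[0,0,0],[0,0,0]],[[0,0,0],[0,0,0]],[[0,0,0],[0,0,0]],[[0,0,0],[0,0,0]],[[0,0,0],[0,0,0]]]}' 0 50; python3 -c "
from h import *
st()"
```

```text
time: 2.37
ee_pos: [0.482, 0.2911, 0.0557]
eef_rot: [0.991, 0.13, 0.0, 0.0]
ft_force: [-0.1, 0.2, 0.3]
width: 0.0601
grip_force: 0.0
time: 2.87
ee_pos: [0.4813, 0.2916, 0.0552]
eef_rot: [0.991, 0.131, 0.0, 0.0]
ft_force: [-0.9, -0.0, -0.3]
width: 0.0279
grip_force: 0.0
t 2.87 tcp [481.3 291.6  55.2] yaw_y -75.0 z [ 2.e-04  0.e+00 -1.e+00] F [-0.93 -0.04 -0.28] w 27.9 g 0.0 q [-0.51  0.35 -0.13  1.8   0.06  0.99 -1.98]
```

```bash
python3 -m crank '{"steps":[[[0,0,0],[0,0,0]],[[0,0,0],[0,0,0]],[[0,0,0],[0,0,0]],[[0,0,0],[0,0,0]],[[0,0,0],[0,0,0]],[[0,0,0],[0,0,0]]]}' 0 50; python3 -c "
from h import *
st()"
```

```text
time: 3.37
ee_pos: [0.4812, 0.2915, 0.0551]
eef_rot: [0.991, 0.131, -0.0, 0.0]
ft_force: [0.0, 0.9, 0.6]
width: 0.0156
grip_force: 50.0
t 3.37 tcp [481.2 291.5  55.1] yaw_y -75.0 z [-0.e+00 -1.e-04 -1.e+00] F [0.01 0.9  0.64] w 15.6 g 50.0 q [-0.51  0.36 -0.13  1.8   0.06  0.99 -1.98]
```

```bash
python3 -m crank '{"steps":[[[0,0,0.2],[0,0,0]],[[0,0,0.5],[0,0,0]],[[0,0,0.7],[0,0,0]],[[0,0,0.8],[0,0,0]],[[0,0,0.8],[0,0,0]],[[0,0,0.8],[0,0,0]],[[0,0,0.8],[0,0,0]],[[0.2,-0.4,0],[0,0,0]],[[0.4,-0.7,0],[0,0,0]],[[0.5,-0.9,0],[0,0,0]]]}' && python3 -m crank '{"steps":[[[0.5,-0.95,0],[0,0,0]],[[0.5,-0.95,0],[0,0,0]],[[0.5,-0.95,0],[0,0,0]],[[0.5,-0.95,0],[0,0,0]],[[0.5,-0.95,0],[0,0,0]],[[0.5,-0.95,0],[0,0,0]],[[0.5,-0.95,0],[0,0,0]],[[0.5,-0.95,0],[0,0,0]],[[0.5,-0.95,0],[0,0,0]],[[0.5,-0.95,0],[0,0,0]]]}' && python3 -m crank '{"steps":[[[0.4,-0.78,0],[0,0,0]],[[0,0,0],[0,0,0]],[[0,0,0],[0,0,0]],[[0,0,0],[0,0,0]]]}'; python3 - <<'E'
from h import *
s,M=st()
c,P,ray,o=snap("wrist","w4"); np.savez("pics/w4.npz",P=P)
B=yaw(15.0); q=(P-np.array([.6493,-.0347,0]))@B*1000  # press coords
m=(q[...,2]>81)&(q[...,2]<91)&(abs(q[...,0])<40)&(q[...,1]>-40)&(q[...,1]<95)
print("top86",m.sum(),cv2.minAreaRect(q[m][:,:2].astype(np.float32)))
v,u=np.where(m);print(u.min(),u.max(),v.min(),v.max())
im=c["pixels"]
cv2.imwrite("pics/w4c.png",im)
E
```

```text
time: 4.2
ee_pos: [0.5085, 0.2423, 0.1711]
eef_rot: [0.991, 0.132, 0.0, -0.0]
ft_force: [-0.2, -0.6, -1.3]
width: 0.0159
grip_force: 50.0
time: 5.03
ee_pos: [0.6341, 0.0022, 0.1705]
eef_rot: [0.991, 0.13, 0.0, 0.0]
ft_force: [-0.6, -0.1, -1.8]
width: 0.0162
grip_force: 50.0
time: 5.37
ee_pos: [0.6435, -0.0149, 0.1702]
eef_rot: [0.991, 0.131, -0.0, -0.0]
ft_force: [-0.4, -0.0, -0.8]
width: 0.0158
grip_force: 50.0
t 5.37 tcp [643.5 -14.9 170.2] yaw_y -74.98 z [-3.e-04  5.e-04 -1.e+00] F [-0.44 -0.05 -0.83] w 15.8 g 50.0 q [-0.1   0.4   0.06  1.48 -0.03  1.26 -1.34]
top86 1803 ((0.3473548889160156, 32.46186065673828), (33.56358337402344, 94.86577606201172), 0.45564860105514526)
205 326 193 235
```

View pics/w4c.png

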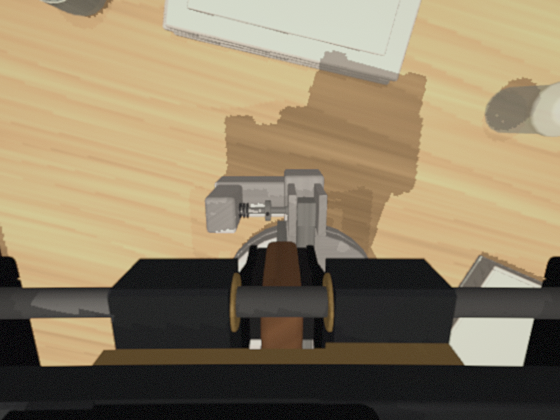

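The wrist picture shows the pot at (222,210), the pin's collar at (268,210), the cheeks at (293–325,205) and the fork handle at (281,245–340). Next I'll get the collar position and fork tip from the depth map.

```bash
python3 - <<'E'
from h import *
P=np.load("pics/w4.npz")["P"]; B=yaw(15.0); q=(P-np.array([.6496,-.0346,0]))@B*1000
m=(abs(q[...,0])<12)&(q[...,2]>60)&(q[...,2]<84)&(q[...,1]>15)&(q[...,1]<56)
k=q[m]
for y in range(15,56,1):
    s=k[(k[:,1]>=y)&(k[:,1]<y+1)]
    if len(s): print(y,len(s),"x",s[:,0].min().round(1),s[:,0].max().round(1),"zmax",s[:,2].max().round(1))
m=(abs(q[...,0])<30)&(q[...,2]>110)&(q[...,2]<185)&(abs(q[...,1]-20)<14)
k=q[m]; v,u=np.where(m); print("fork",len(k))
for z in range(110,185,6):
    s=k[(k[:,2]>=z)&(k[:,2]<z+6)]
    if len(s): print(z,len(s),"x",s[:,0].min().round(1),s[:,0].max().round(1),"y",np.percentile(s[:,1],[2,98]).round(1),"rows",v[(k[:,2]>=z)&(k[:,2]<z+6)].min(), v[(k[:,2]>=z)&(k[:,2]<z+6)].max())
T=B.T@(np.array([643.5,-14.9,0])-np.array([649.6,-34.6,0]));print("tcp in press",T)
E
```

```text
15 9 x -3.0 3.5 zmax 72.8
16 11 x -3.2 3.4 zmax 73.1
17 12 x -2.4 2.2 zmax 72.5
18 7 x -1.9 2.4 zmax 72.4
19 7 x -2.3 2.5 zmax 71.4
20 7 x -2.2 2.3 zmax 72.0
21 14 x -2.5 2.5 zmax 72.0
22 7 x -2.2 2.4 zmax 71.5
23 7 x -2.5 2.4 zmax 72.3
24 7 x -2.1 2.3 zmax 71.7
25 9 x -2.2 2.9 zmax 73.0
26 12 x -2.3 2.5 zmax 71.1
27 7 x -2.4 2.6 zmax 71.9
28 7 x -2.1 2.7 zmax 71.3
29 38 x -7.1 8.3 zmax 78.2
30 24 x -7.4 8.6 zmax 80.3
31 21 x -7.7 8.6 zmax 79.9
32 20 x -7.2 8.5 zmax 80.0
33 21 x -7.2 8.5 zmax 77.7
34 9 x -2.0 2.7 zmax 72.1
35 12 x -2.3 2.5 zmax 71.9
36 6 x -2.3 1.9 zmax 71.6
37 7 x -2.3 2.6 zmax 70.8
38 7 x -2.0 2.4 zmax 71.8
39 14 x -2.3 2.5 zmax 71.7
40 7 x -2.4 2.4 zmax 71.4
41 7 x -2.2 2.7 zmax 71.2
42 7 x -2.0 2.7 zmax 72.1
43 12 x -2.4 3.1 zmax 71.4
44 9 x -2.5 2.4 zmax 72.1
45 7 x -2.1 2.3 zmax 72.3
46 7 x -1.8 2.5 zmax 73.1
47 28 x -5.4 5.7 zmax 75.0
48 15 x -5.2 6.0 zmax 74.7
49 7 x -1.9 2.7 zmax 72.3
50 31 x -6.3 6.3 zmax 75.6
51 14 x -4.6 5.9 zmax 75.0
52 3 x -0.4 1.6 zmax 71.9
53 27 x -6.0 5.9 zmax 75.5
54 15 x -4.9 5.8 zmax 75.3
55 84 x -11.7 11.9 zmax 82.9
fork 1010
122 22 x 8.0 9.5 y [17.2 22.8] rows 220 223
128 30 x 8.6 9.5 y [17.  22.7] rows 222 225
134 29 x 8.4 9.5 y [17.  22.6] rows 225 228
140 35 x 8.8 9.7 y [17.1 22.5] rows 228 231
146 34 x 8.2 9.7 y [17.2 22.5] rows 232 235
152 41 x 8.5 9.6 y [17.3 22.4] rows 235 239
158 15 x 8.5 9.7 y [17.5 22.2] rows 239 240
164 122 x 7.9 11.7 y [ 7.5 32.5] rows 241 249
170 247 x 7.8 11.9 y [ 6.4 33.3] rows 243 253
176 279 x 7.8 11.7 y [ 6.8 33.3] rows 248 258
182 156 x 8.0 11.7 y [ 6.5 33.5] rows 252 261
tcp in press [-0.79341235 20.60753495  0.        ]
```

```bash
python3 -m crank '{"steps":[[[0.045,0.065,0],[0,0,0]],[[0,0,-0.4],[0,0,0]],[[0,0,-0.5],[0,0,0]],[[0,0,-0.5],[0,0,0]],[[0,0,-0.3],[0,0,0]],[[0,0,0],[0,0,0]],[[0,0,0],[0,0,0]],[[0,0,0],[0,0,0]]]}'; python3 - <<'E'
from h import *
s,M=st()
c,P,ray,o=snap("wrist","w5")
B=yaw(15.0); q=(P-np.array([.6496,-.0346,0]))@B*1000
h=s["ee_pos"][2]*1000
k=q[(abs(q[...,0])<30)&(q[...,2]>h-45)&(q[...,2]<h-5)&(abs(q[...,1]-21)<12)]
k=k[k[:,0]>0]
for z in np.arange(h-45,h,6):
    t=k[(k[:,2]>=z)&(k[:,2]<z+6)]
    if len(t): print(round(z),len(t),"x",np.percentile(t[:,0],[5,50,95]).round(1),"y",np.percentile(t[:,1],[2,98]).round(1))
k=q[(abs(q[...,0])<12)&(q[...,2]>74)&(q[...,2]<82)&(q[...,1]>25)&(q[...,1]<45)]
print("collar",len(k),k.min(0).round(1) if len(k) else 0,k.max(0).round(1) if len(k) else 0)
print("tcp press",(B.T@(s["ee_pos"]*1000-np.array([649.6,-34.6,0]))).round(1))
E
```

```text
time: 6.08
ee_pos: [0.6451, -0.0139, 0.1279]
eef_rot: [0.991, 0.13, 0.0, 0.0]
ft_force: [-0.2, 0.1, -1.8]
width: 0.016
grip_force: 50.0
t 6.08 tcp [645.1 -13.9 127.9] yaw_y -75.01 z [ 5.e-04 -1.e-04 -1.e+00] F [-0.22  0.1  -1.79] w 16.0 g 50.0 q [-0.1   0.44  0.06  1.52 -0.03  1.18 -1.34]
83 252 x [ 1.1  9.9 15.7] y [ 9.  22.6]
89 33 x [10.6 11.1 11.3] y [17.6 23.2]
95 30 x [10.6 10.9 11.3] y [17.6 23.1]
101 36 x [10.6 11.  11.4] y [17.7 23. ]
107 37 x [10.7 11.  11.4] y [17.8 23. ]
113 34 x [10.7 11.  11.3] y [17.9 22.9]
119 2 x [11.9 12.2 12.4] y [18.2 26.9]
collar 134 [-6.8 28.8 74. ] [ 6.6 33.8 80.7]
tcp press [  1.   21.1 127.9]
```

```bash
python3 -m crank '{"steps":[[[0,0,-0.2],[0,0,0]],[[0,0,-0.2],[0,0,0]],[[0,0,-0.2],[0,0,0]],[[0,0,-0.2],[0,0,0]],[[0,0,-0.2],[0,0,0]],[[0,0,-0.08],[0,0,0]],[[0,0,0],[0,0,0]],[[0,0,0],[0,0,0]],[[0,0,0],[0,0,0]]]}'; python3 - <<'E'
from h import *
s,M=st(); B=yaw(15.0)
print("tcp press",(B.T@(s["ee_pos"]*1000-np.array([649.6,-34.6,0]))).round(1),"F",B.T@s["ft_force"],s["torque"])
E
```

```text
time: 6.88
ee_pos: [0.645, -0.0138, 0.1007]
eef_rot: [0.991, 0.131, 0.0, 0.0]
ft_force: [0.3, -0.1, -0.4]
width: 0.0157
grip_force: 50.0
t 6.88 tcp [645.  -13.8 100.7] yaw_y -75.0 z [ 3.e-04 -1.e-04 -1.e+00] F [ 0.3  -0.12 -0.44] w 15.7 g 50.0 q [-0.1   0.46  0.06  1.55 -0.03  1.13 -1.34]
tcp press [  0.9  21.2 100.7] F [ 0.25838833 -0.18948695 -0.44463196] [-0.02725098  0.1040576   0.02548084]
```

```bash
python3 -m crank '{"steps":[[[-0.02,0.075,0],[0,0,0]],[[-0.02,0.075,0],[0,0,0]],[[0,0,0],[0,0,0]],[[-0.015,0.055,0],[0,0,0]],[[-0.01,0.04,0],[0,0,0]],[[-0.01,0.04,0],[0,0,0]],[[0,0,0],[0,0,0]],[[0,0,0],[0,0,0]]]}'; cat > p.py <<'E'
from h import *
s,M=st(); B=yaw(15.0)
print("tcp press",(B.T@(s["ee_pos"]*1000-np.array([649.6,-34.6,0]))).round(1),"Fpress",(B.T@s["ft_force"]).round(2),"tq",np.round(s["torque"],2))
E
python3 p.py
```

```text
time: 7.55
ee_pos: [0.6434, -0.0086, 0.1007]
eef_rot: [0.992, 0.13, 0.0, 0.001]
ft_force: [2.7, -4.3, -2.9]
width: 0.0155
grip_force: 50.0
t 7.55 tcp [643.4  -8.6 100.7] yaw_y -75.08 z [ 0.0011 -0.0021 -1.    ] F [ 2.66 -4.28 -2.87] w 15.5 g 50.0 q [-0.1   0.46  0.06  1.56 -0.03  1.13 -1.35]
tcp press [  0.8  26.8 100.7] Fpress [ 1.46 -4.82 -2.87] tq [-1.24 -0.47  0.02]
```

```bash
python3 -m crank '{"steps":[[[-0.01,0.04,0],[0,0,0]],[[-0.01,0.04,0],[0,0,0]],[[0,0,0],[0,0,0]],[[0,0,0],[0,0,0]]]}';python3 p.py; python3 -m crank '{"steps":[[[-0.01,0.04,0],[0,0,0]],[[-0.01,0.04,0],[0,0,0]],[[0,0,0],[0,0,0]],[[0,0,0],[0,0,0]]]}'; python3 p.py
```

```text
time: 7.88
ee_pos: [0.643, -0.007, 0.1007]
eef_rot: [0.992, 0.13, 0.0, 0.001]
ft_force: [2.9, -5.7, -2.7]
width: 0.0159
grip_force: 50.0
t 7.88 tcp [643.   -7.  100.7] yaw_y -75.1 z [ 0.0013 -0.0025 -1.    ] F [ 2.93 -5.75 -2.67] w 15.9 g 50.0 q [-0.11  0.46  0.06  1.56 -0.03  1.13 -1.35]
tcp press [  0.8  28.4 100.7] Fpress [ 1.34 -6.31 -2.67] tq [-1.57 -0.59  0.04]
time: 8.22
ee_pos: [0.6426, -0.0053, 0.1007]
eef_rot: [0.992, 0.13, 0.0, 0.002]
ft_force: [2.0, -7.2, -1.6]
width: 0.0155
grip_force: 50.0
t 8.22 tcp [642.6  -5.3 100.7] yaw_y -75.11 z [ 0.0013 -0.0029 -1.    ] F [ 1.99 -7.16 -1.58] w 15.5 g 50.0 q [-0.11  0.45  0.06  1.56 -0.02  1.13 -1.36]
tcp press [  0.8  30.1 100.7] Fpress [ 0.07 -7.43 -1.58] tq [-1.74 -0.62  0.  ]
```

```bash
python3 -m crank '{"steps":[[[-0.01,0.04,0],[0,0,0]],[[-0.01,0.04,0],[0,0,0]],[[0,0,0],[0,0,0]],[[0,0,0],[0,0,0]]]}' >/dev/null;python3 p.py; python3 -m crank '{"steps":[[[-0.01,0.04,0],[0,0,0]],[[0,0,0],[0,0,0]],[[0,0,0],[0,0,0]]]}'>/dev/null; python3 p.py
cat > eye.py <<'E'
from h import *
B=yaw(15.0)
for n in ["side","scene","wrist"]:
    c,P,ray,o=snap(n,n+"_now"); q=(P-np.array([.6496,-.0346,0]))@B*1000
    for x0,x1 in [(-8,8),(-60,-45)]:
        k=q[(q[...,0]>x0)&(q[...,0]<x1)&(abs(q[...,1])<5.5)&(q[...,2]>60)&(q[...,2]<125)]
        print(n,x0,len(k),np.percentile(k[:,2],[50,90]).round(1) if len(k) else "")
E
python3 eye.py
```

```text
t 8.55 tcp [642.1  -3.6 100.7] yaw_y -75.12 z [ 0.0014 -0.0032 -1.    ] F [ 2.21 -7.86 -2.58] w 15.7 g 50.0 q [-0.11  0.45  0.06  1.56 -0.02  1.13 -1.36]
tcp press [  0.8  31.9 100.7] Fpress [ 0.1  -8.16 -2.58] tq [-1.87 -0.62  0.02]
t 8.8 tcp [641.9  -2.8 100.7] yaw_y -75.13 z [ 0.0014 -0.0034 -1.    ] F [ 2.64 -7.51 -2.46] w 15.8 g 50.0 q [-0.11  0.45  0.06  1.56 -0.02  1.13 -1.36]
tcp press [  0.8  32.7 100.7] Fpress [ 0.61 -7.93 -2.46] tq [-1.98 -0.75  0.11]
side -8 0 
side -60 14 [78.1 80.6]
scene -8 28 [81.  83.8]
scene -60 11 [77.4 80.9]
wrist -8 370 [80.  80.8]
wrist -60 0
```

```bash
python3 -m crank '{"steps":[[[-0.01,0.04,0],[0,0,0]],[[0,0,0],[0,0,0]],[[0,0,0],[0,0,0]]]}' >/dev/null;python3 p.py; python3 -m crank '{"steps":[[[-0.01,0.03,0],[0,0,0]],[[0,0,0],[0,0,0]],[[0,0,0],[0,0,0]]]}'>/dev/null; python3 p.py; python3 eye.py | grep wrist
```

```text
t 9.2 tcp [641.6  -1.9 100.7] yaw_y -75.14 z [ 0.0015 -0.0035 -1.    ] F [ 3.27 -8.61 -2.59] w 16.0 g 50.0 q [-0.11  0.45  0.06  1.56 -0.02  1.13 -1.36]
tcp press [  0.8  33.6 100.7] Fpress [ 0.93 -9.16 -2.59] tq [-2.12 -0.74 -0.03]
t 9.45 tcp [641.5  -1.3 100.7] yaw_y -75.14 z [ 0.0017 -0.0037 -1.    ] F [ 3.3  -9.48 -3.33] w 15.8 g 50.0 q [-0.11  0.45  0.06  1.56 -0.02  1.13 -1.37]
tcp press [  0.8  34.2 100.7] Fpress [  0.74 -10.01  -3.33] tq [-2.15 -0.82  0.03]
wrist -8 373 [80.2 81.1]
wrist -60 0
```

```bash
python3 -m crank '{"steps":[[[-0.008,0.03,0],[0,0,0]],[[0,0,0],[0,0,0]],[[0,0,0],[0,0,0]]]}' >/dev/null;python3 p.py; python3 eye.py | grep "wrist -8"; python3 -m crank '{"steps":[[[-0.005,0.02,0],[0,0,0]],[[0,0,0],[0,0,0]],[[0,0,0],[0,0,0]]]}'>/dev/null; python3 p.py; python3 eye.py | grep "wrist -8"
```

```text
t 9.85 tcp [ 6.413e+02 -5.000e-01  1.007e+02] yaw_y -75.14 z [ 0.0016 -0.0036 -1.    ] F [ 3.05 -8.1  -2.39] w 16.0 g 50.0 q [-0.12  0.45  0.06  1.56 -0.02  1.13 -1.37]
tcp press [  0.8  35.1 100.7] Fpress [ 0.85 -8.62 -2.39] tq [-2.13 -0.85  0.02]
wrist -8 470 [87.6 96.1]
t 10.25 tcp [ 6.411e+02 -1.000e-01  1.007e+02] yaw_y -75.14 z [ 0.0016 -0.0037 -1.    ] F [ 3.46 -8.59 -2.47] w 15.5 g 50.0 q [-0.12  0.45  0.06  1.56 -0.02  1.13 -1.37]
tcp press [  0.7  35.5 100.7] Fpress [ 1.12 -9.19 -2.47] tq [-2.17 -0.85  0.02]
wrist -8 475 [87.5 95.8]
```

The eye jumped up: its top went from 80 to 96 mm. I'll let the pin home and lift the fork.

```bash
python3 -m crank '{"steps":[[[0.022,-0.085,0],[0,0,0]],[[0.022,-0.085,0],[0,0,0]],[[0.022,-0.085,0],[0,0,0]],[[0.022,-0.085,0],[0,0,0]],[[0.022,-0.085,0],[0,0,0]],[[0.022,-0.085,0],[0,0,0]],[[0.022,-0.085,0],[0,0,0]],[[0.022,-0.07,0],[0,0,0]],[[0,0,0],[0,0,0]],[[0,0,0],[0,0,0]]]}' >/dev/null;python3 p.py; python3 - <<'E'
from h import *
c,P,ray,o=snap("wrist","w6")
B=yaw(15.0); q=(P-np.array([.6496,-.0346,0]))@B*1000
k=q[(abs(q[...,0])<30)&(q[...,2]>88)&(q[...,2]<95)&(abs(q[...,1]-21)<12)&(q[...,0]>0)]
if len(k): print("blade",len(k),np.percentile(k,[5,50,95],axis=0).round(1))
k=q[(abs(q[...,0])<12)&(q[...,2]>74)&(q[...,2]<82)&(q[...,1]>25)&(q[...,1]<50)]
print("collar",len(k),k.min(0).round(1),k.max(0).round(1))
E
python3 eye.py|grep "wrist -8"
```

```text
t 11.23 tcp [644.8 -13.1 100.6] yaw_y -74.99 z [-1.e-04  2.e-04 -1.e+00] F [ 0.37 -0.17 -1.45] w 15.6 g 50.0 q [-0.1   0.46  0.06  1.55 -0.03  1.13 -1.34]
tcp press [  0.9  22.  100.6] Fpress [ 0.32 -0.26 -1.45] tq [ 0.04  0.12 -0.01]
blade 19 [[10.6 19.2 88.2]
 [11.  21.5 89.7]
 [11.1 23.7 90.5]]
collar 88 [-3.3 29.3 74. ] [ 6.7 48.9 77.6]
wrist -8 458 [88.7 95.9]
```

```bash
python3 -m crank '{"steps":[[[0,0,0.2],[0,0,0]],[[0,0,0.4],[0,0,0]],[[0,0,0.7],[0,0,0]],[[0,0,0.8],[0,0,0]],[[0,0,0.7],[0,0,0]],[[-0.2,0.38,0],[0,0,0]],[[-0.5,0.93,0],[0,0,0]],[[-0.5,0.93,0],[0,0,0]],[[-0.5,0.93,0],[0,0,0]],[[-0.5,0.93,0],[0,0,0]]]}' >/dev/null && python3 -m crank '{"steps":[[[-0.5,0.93,0],[0,0,0]],[[-0.5,0.93,0],[0,0,0]],[[-0.5,0.93,0],[0,0,0]],[[-0.5,0.93,0],[0,0,0]],[[-0.5,0.93,0],[0,0,0]],[[-0.5,0.93,0],[0,0,0]],[[-0.5,0.93,0],[0,0,0]],[[-0.3,0.55,0],[0,0,0]],[[0,0,0],[0,0,0]],[[0,0,0],[0,0,0]]]}' >/dev/null; python3 - <<'E'
from h import *
s,M=st(); print("to go units",(np.array([481.2,291.5])-s["ee_pos"][:2]*1000)/25)
c,P,ray,o=snap("wrist","w7")
q=(P-np.array([.4804,.2921,0]))@yaw(15.0)*1000
k=q[(q[...,2]>41)&(q[...,2]<49)&(np.hypot(q[...,0],q[...,1])<65)]; print(len(k),cv2.minAreaRect(k[:,:2].astype(np.float32)))
t=s["ee_pos"][2]*1000-45
for z in range(0,48,8):
    k=q[(q[...,2]>t+z)&(q[...,2]<t+z+8)&(abs(q[...,1])<12)&(abs(q[...,0])<25)]
    if len(k): print(z,len(k),"x95",np.percentile(k[:,0],[50,95]).round(1),"y",np.percentile(k[:,1],[2,98]).round(1))
E
```

```text
t 13.1 tcp [494.1 266.7 170.7] yaw_y -74.87 z [ 2.e-04  0.e+00 -1.e+00] F [ 0.26  0.21 -1.13] w 16.0 g 50.0 q [-0.48  0.23 -0.11  1.7   0.03  1.21 -1.91]
to go units [-0.51400646  0.99381139]
6657 ((-0.0987091064453125, 0.00040435791015625), (79.99279022216797, 80.12013244628906), 89.63947296142578)
```

```bash
python3 -m crank '{"steps":[[[-0.3,0.6,0],[0,0,0]],[[-0.21,0.39,0],[0,0,0]],[[0,0,0],[0,0,0]],[[0,0,0],[0,0,0]],[[0,0,0],[0,0,0]]]}' >/dev/null; python3 - <<'E'
from h import *
s,M=st(); print("to go units",(np.array([481.2,291.5])-s["ee_pos"][:2]*1000)/25)
c,P,ray,o=snap("wrist","w7")
q=(P-np.array([.4804,.2921,0]))@yaw(15.0)*1000
k=q[(q[...,2]>41)&(q[...,2]<49)&(np.hypot(q[...,0],q[...,1])<65)]; print(len(k),cv2.minAreaRect(k[:,:2].astype(np.float32)))
t=s["ee_pos"][2]*1000-45
for z in range(0,48,8):
    k=q[(q[...,2]>t+z)&(q[...,2]<t+z+8)&(abs(q[...,1])<12)&(abs(q[...,0])<25)]
    if len(k): print(z,len(k),"x95",np.percentile(k[:,0],[50,95]).round(1),"y",np.percentile(k[:,1],[2,98]).round(1))
E
```

```text
t 13.57 tcp [482.6 289.4 170.5] yaw_y -75.05 z [ 2.e-04 -6.e-04 -1.e+00] F [-0.08  0.07 -1.4 ] w 15.9 g 50.0 q [-0.51  0.24 -0.13  1.69  0.03  1.21 -1.96]
to go units [-0.05653994  0.0822978 ]
6973 ((-0.36496734619140625, -0.017139434814453125), (80.08655548095703, 80.4435043334961), 89.48118591308594)
0 42 x95 [11.4 11.8] y [-6.8 -1. ]
8 40 x95 [11.3 11.7] y [-6.7 -1.1]
16 48 x95 [11.4 11.8] y [-6.6 -1.2]
24 50 x95 [11.4 11.8] y [-6.5 -1.3]
32 21 x95 [11.6 12.1] y [-6.4  1.1]
40 218 x95 [13.1 13.7] y [-11.5  11.4]
```

```bash
python3 -m crank '{"steps":[[[-0.055,0.125,0],[0,0,0]],[[0,0,-0.5],[0,0,0]],[[0,0,-0.8],[0,0,0]],[[0,0,-0.8],[0,0,0]],[[0,0,-0.5],[0,0,0]],[[0,0,-0.2],[0,0,0]],[[0,0,0],[0,0,0]],[[0,0,0],[0,0,0]],[[0,0,0],[0,0,0]]]}' >/dev/null; python3 - <<'E'
from h import *
s,M=st()
c,P,ray,o=snap("wrist","w8")
q=(P-np.array([.4804,.2921,0]))@yaw(15.0)*1000
k=q[(q[...,2]>41)&(q[...,2]<49)&(np.hypot(q[...,0],q[...,1])<65)]; print(len(k),cv2.minAreaRect(k[:,:2].astype(np.float32)))
t=s["ee_pos"][2]*1000-45
for z in range(0,48,8):
    k=q[(q[...,2]>t+z)&(q[...,2]<t+z+8)&(abs(q[...,1])<12)&(abs(q[...,0])<25)]
    if len(k): print(z,len(k),"x95",np.percentile(k[:,0],[50,95]).round(1),"y",np.percentile(k[:,1],[2,98]).round(1))
E
```

```text
t 14.37 tcp [481.3 293.9 101.6] yaw_y -75.0 z [ 1.4e-03  8.0e-04 -1.0e+00] F [ 0.15  0.54 -0.14] w 16.0 g 50.0 q [-0.52  0.3  -0.13  1.77  0.04  1.08 -1.97]
8495 ((4.58343505859375, -0.0320892333984375), (80.17859649658203, 70.56198120117188), 89.65486145019531)
0 39 x95 [11.3 11.7] y [-2.1  3.7]
8 42 x95 [11.3 11.6] y [-2.   3.6]
16 47 x95 [11.3 11.7] y [-1.9  3.5]
24 46 x95 [11.4 11.7] y [-1.8  3.4]
32 23 x95 [11.4 11.6] y [-1.7  3.3]
40 216 x95 [13.  13.6] y [-11.8  11.4]
```

```bash
python3 -m crank '{"steps":[[[-0.01,-0.027,-0.2],[0,0,0]],[[0,0,-0.2],[0,0,0]],[[0,0,-0.2],[0,0,0]],[[0,0,-0.1],[0,0,0]],[[0,0,0],[0,0,0]]]}' >/dev/null; python3 p.py;  python3 -m crank '{"steps":[[[0,0,-0.2],[0,0,0]],[[0,0,-0.2],[0,0,0]],[[0,0,-0.2],[0,0,0]],[[0,0,-0.2],[0,0,0]],[[0,0,-0.2],[0,0,0]],[[0,0,0],[0,0,0]],[[0,0,0],[0,0,0]]]}' >/dev/null; python3 p.py
```

```text
t 14.83 tcp [480.  292.5  82.1] yaw_y -75.0 z [-1.2e-03 -9.0e-04 -1.0e+00] F [-1.13 -0.08 -0.65] w 15.8 g 50.0 q [-0.52  0.32 -0.13  1.78  0.05  1.04 -1.98]
tcp press [-79.2 359.9  82.1] Fpress [-1.11  0.22 -0.65] tq [ 0.03  0.14 -0.03]
t 15.42 tcp [480.3 292.7  57.7] yaw_y -75.0 z [-6.e-04 -5.e-04 -1.e+00] F [ 0.14 -0.53 -1.25] w 15.5 g 50.0 q [-0.52  0.35 -0.13  1.8   0.05  0.99 -1.98]
tcp press [-78.8 360.   57.7] Fpress [-0.   -0.55 -1.25] tq [-0.02  0.09 -0.04]
```

Entering freely; 2.6 mm remain. I'll seat the fork, release and rise.

```bash
python3 -m crank '{"steps":[[[0,0,-0.06],[0,0,0]],[[0,0,-0.04],[0,0,0]],[[0,0,0],[0,0,0]],[[0,0,0],[0,0,0]]]}' >/dev/null; python3 p.py;  python3 -m crank '{"steps":[[[0,0,0],[0,0,0]],[[0,0,0],[0,0,0]],[[0,0,0],[0,0,0]],[[0,0,0],[0,0,0]],[[0,0,0],[0,0,0]],[[0,0,0],[0,0,0]],[[0,0,0],[0,0,0]],[[0,0,0],[0,0,0]]]}' 50 >/dev/null; python3 p.py
```

```text
t 15.75 tcp [480.5 292.8  55.7] yaw_y -75.0 z [ 1.e-04 -0.e+00 -1.e+00] F [ 0.18  0.3  -1.59] w 15.8 g 50.0 q [-0.52  0.35 -0.13  1.8   0.05  0.99 -1.98]
tcp press [-78.6 360.1  55.7] Fpress [ 0.25  0.24 -1.59] tq [0.04 0.12 0.02]
t 16.42 tcp [480.5 292.8  55.6] yaw_y -75.0 z [ 1.e-04 -1.e-04 -1.e+00] F [ 0.01  0.15 -0.35] w 49.3 g 0.0 q [-0.52  0.35 -0.13  1.8   0.05  0.99 -1.98]
tcp press [-78.6 360.1  55.6] Fpress [ 0.04  0.14 -0.35] tq [-0.04  0.11 -0.01]
```

```bash
python3 -m crank '{"steps":[[[0,0,0.4],[0,0,0]],[[0,0,0.8],[0,0,0]],[[0,0,0.9],[0,0,0]],[[0,0,0.9],[0,0,0]],[[0,0,0.9],[0,0,0]],[[0,0,0.6],[0,0,0]],[[0.1,-0.45,0],[0,0,0]],[[0.2,-0.93,0],[0,0,0]],[[0.2,-0.93,0],[0,0,0]],[[0.2,-0.93,0],[0,0,0]]]}' >/dev/null && python3 -m crank '{"steps":[[[0.2,-0.93,0],[0,0,0]],[[0.2,-0.93,0],[0,0,0]],[[0.2,-0.93,0],[0,0,0]],[[0.2,-0.93,0],[0,0,0]],[[0.2,-0.93,0],[0,0,0]],[[0.2,-0.93,0],[0,0,0]],[[0.2,-0.93,0],[0,0,0]],[[0.22,-0.93,0],[0,0,0]],[[0.2,-0.93,0],[0,0,0]],[[0.2,-0.93,0],[0,0,0]]]}' >/dev/null;  python3 -m crank '{"steps":[[[0.2,-0.93,0],[0,0,0]],[[0.2,-0.6,0],[0,0,0]],[[0,0,0],[0,0,0]],[[0,0,0],[0,0,0]]]}' >/dev/null; python3 p.py; python3 - <<'E'
from h import *
a,P,ray,o=snap("scene","sc9"); 
q=(P-np.array([.4799,.2925,0]))@yaw(15.0)*1000
k=q[(q[...,2]>104)&(q[...,2]<118)&(np.hypot(q[...,0],q[...,1])<30)]; print("fork top",k[:,2].max(),cv2.minAreaRect(k[:,:2].astype(np.float32)))
b,P,ray,o=snap("wrist","w9")
q=(P-np.array([.6496,-.0346,0]))@yaw(15.0)*1000
for n,Q in [("wrist",q),("scene",((cloud(a)[0]-np.array([.6496,-.0346,0]))@yaw(15.0)*1000))]:
  for x in range(-130,10,15):
    k=Q[(Q[...,0]>x)&(Q[...,0]<x+15)&(abs(Q[...,1])<18)&(Q[...,2]>66)&(Q[...,2]<105)]
    if len(k): t=k[k[:,2]>np.percentile(k[:,2],90)-4]; print(n,x,len(k),"ztop",np.percentile(k[:,2],92).round(1),"y",np.percentile(t[:,1],[3,97]).round(1))
cv2.imwrite("pics/v9.png",np.hstack([cv2.resize(a["pixels"][120:330,150:430],(400,300)),cv2.resize(b["pixels"],(400,300))]))
E
```

```text
t 18.42 tcp [558.1 -60.  167.9] yaw_y -75.12 z [-5.e-04 -1.e-04 -1.e+00] F [ 0.59  0.19 -0.12] w 50.2 g 0.0 q [-0.08  0.23  0.12  1.71 -0.03  1.2  -1.26]
tcp press [-94.9  -0.8 167.9] Fpress [ 0.62  0.03 -0.12] tq [0.11 0.05 0.05]
fork top 116.58881618457684 ((1.1707239151000977, 0.36080074310302734), (25.306011199951172, 16.334529876708984), 3.3900058269500732)
wrist -130 341 ztop 78.9 y [-6.4  5.9]
wrist -115 322 ztop 80.7 y [-7.1  5.7]
wrist -100 353 ztop 82.6 y [-6.9  5.7]
wrist -85 368 ztop 84.6 y [-6.8  5.5]
wrist -70 405 ztop 86.5 y [-6.7  6. ]
wrist -55 444 ztop 88.5 y [-6.5  5.8]
wrist -40 466 ztop 90.3 y [-6.7  5.7]
wrist -25 710 ztop 93.8 y [-6.8  5.3]
wrist -10 1010 ztop 96.1 y [-7.3  5.8]
wrist 5 393 ztop 85.6 y [-14.4  14.2]
scene -130 29 ztop 82.9 y [-2.7  5.9]
scene -115 26 ztop 84.1 y [-4.4  5.6]
scene -100 26 ztop 85.8 y [-4.1  7.2]
scene -85 28 ztop 87.5 y [-4.1  7.2]
scene -70 30 ztop 90.0 y [-2.7  5.4]
scene -55 26 ztop 90.7 y [-5.   6.9]
scene -40 30 ztop 92.9 y [-3.8  7.4]
scene -25 44 ztop 95.9 y [-5.   6.6]
scene -10 74 ztop 98.1 y [-4.8  7.9]
scene 5 57 ztop 89.4 y [-11.8  16.3]
```

View pics/v9.png

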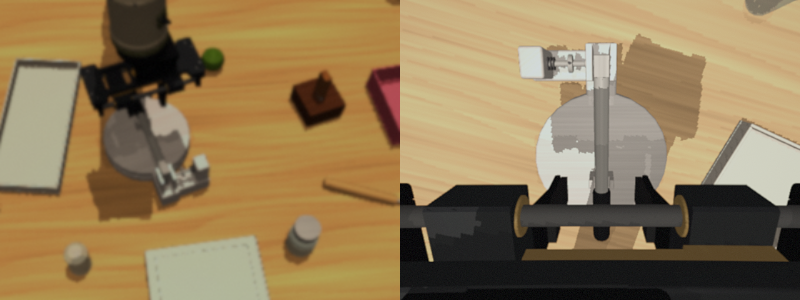

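The left image shows the fork upright in its stand at (318,90). On the right, the lever's eye is up at (600,55), with the rod running down at column 600 and the fingers straddling it. Tilt is about 7.4°.

```bash
python3 -m crank '{"steps":[[[0,0.015,-0.4],[0.19,-0.715,0]],[[0,0,-0.7],[0.19,-0.715,0]],[[0,0,-0.8],[0,0,0]],[[0,0,-0.8],[0,0,0]],[[0,0,-0.7],[0,0,0]],[[0,0,-0.45],[0,0,0]],[[0,0,-0.2],[0,0,0]],[[0,0,0],[0,0,0]],[[0,0,0],[0,0,0]],[[0,0,0],[0,0,0]]]}' >/dev/null; python3 p.py; python3 -m crank '{"steps":[[[0,0,0],[0,0,0]],[[0,0,0],[0,0,0]],[[0,0,0],[0,0,0]],[[0,0,0],[0,0,0]],[[0,0,0],[0,0,0]],[[0,0,0],[0,0,0]],[[0,0,0],[0,0,0]],[[0,0,0],[0,0,0]]]}' 0 40 >/dev/null; python3 p.py
```

```text
t 19.35 tcp [559.3 -58.3  67.9] yaw_y -74.98 z [ 0.1261  0.0331 -0.9915] F [-0.24 -0.52  0.65] w 50.0 g 0.0 q [-0.05  0.25  0.11  1.92 -0.09  0.85 -1.2 ]
tcp press [-93.4   0.5  67.9] Fpress [-0.37 -0.44  0.65] tq [-0.    0.24  0.02]
t 20.02 tcp [558.5 -58.5  66.9] yaw_y -75.0 z [ 0.1244  0.033  -0.9917] F [-0.34  0.08  1.34] w 14.7 g 40.0 q [-0.05  0.25  0.11  1.92 -0.09  0.85 -1.2 ]
tcp press [-94.2   0.5  66.9] Fpress [-0.31  0.17  1.34] tq [ 0.01  0.36 -0.06]
```

```bash
python3 -m crank '{"steps":[[[0,0,0],[0,0,0]],[[0,0,0],[0,0,0]],[[0,0,0],[0,0,0]],[[0.02,0,-0.16],[0,0,0]],[[0,0,0],[0,0,0]],[[0,0,0],[0,0,0]]]}' 35 >/dev/null; python3 p.py; python3 -m crank '{"steps":[[[0,0,0],[0,0,0]],[[0,0,0],[0,0,0]],[[0,0,0],[0,0,0]],[[0,0,0],[0,0,0]],[[0,0,0],[0,0,0]],[[0,0,0],[0,0,0]],[[0,0,0],[0,0,0]]]}' 0 40 >/dev/null; python3 p.py;python3 -c "
from h import *
print([round(monitor.read_state()['width']*1000,2) for _ in range(3)])"
```

```text
t 20.52 tcp [558.7 -58.5  62.4] yaw_y -75.0 z [ 0.1238  0.033  -0.9918] F [ 0.31 -0.81 -0.31] w 34.4 g 0.0 q [-0.05  0.26  0.11  1.92 -0.09  0.84 -1.2 ]
tcp press [-94.    0.4  62.4] Fpress [ 0.09 -0.86 -0.31] tq [-0.04  0.27 -0.04]
t 21.1 tcp [559.  -58.6  62.9] yaw_y -75.0 z [ 0.1247  0.0329 -0.9917] F [-0.63 -0.16  0.89] w 14.7 g 40.0 q [-0.05  0.26  0.11  1.92 -0.09  0.84 -1.2 ]
tcp press [-93.7   0.3  62.9] Fpress [-0.65  0.    0.89] tq [-0.11  0.24  0.03]
[14.72, 14.72, 14.72]
```

```bash
python3 -m crank '{"steps":[[[0,0,0.1],[0,0,0]],[[0,0,0.2],[0,0,0]],[[0,0,0.3],[0,0,0]],[[0,0,0.4],[0,0,0]],[[0,0,0],[0,0,0]],[[0,0,0],[0,0,0]]]}' >/dev/null; python3 p.py; python3 -m crank '{"steps":[[[0,0,0.5],[0,0,0]],[[0,0,0.8],[0,0,0]],[[0,0,0.8],[0,0,0]],[[0,0,0.5],[-0.19,0.715,0]],[[0,0,0],[-0.19,0.715,0]],[[0,0,0],[0,0,0]],[[0,0,0],[0,0,0]],[[0,0,0],[0,0,0]]]}' >/dev/null; python3 p.py
python3 - <<'E'
from h import *
a,P,ray,o=snap("side","sd10"); b,Pw,_,_=snap("wrist","w10"); s=snap("scene","sc10")
q=(Pw-np.array([.6496,-.0346,0]))@yaw(15.0)*1000
for x in range(-80,20,15):
    k=q[(q[...,0]>x)&(q[...,0]<x+15)&(abs(q[...,1])<18)&(q[...,2]>120)&(q[...,2]<190)]
    if len(k): print(x,len(k),"ztop",np.percentile(k[:,2],92).round(1),"y",np.percentile(k[:,1],[3,97]).round(1))
cv2.imwrite("pics/v10.png",np.hstack([cv2.resize(a["pixels"],(400,300)),cv2.resize(b["pixels"],(400,300))]))
# tray by scene
P=s[1];Z=P[...,2];hsv=cv2.cvtColor(s[0]["pixels"],cv2.COLOR_BGR2HSV)
m=(Z<.034)&(Z>.002)&(abs(P[...,1]+.284)<.10)&(abs(P[...,0]-.473)<.18)&(hsv[...,1]<100); n,l,stt,_=cv2.connectedComponentsWithStats(m.astype(np.uint8)); k=P[l==1+stt[1:,4].argmax()]
print("tray",cv2.minAreaRect((k[:,:2]*1000).astype(np.float32)), "floor z",np.median(k[:,2]))
E
```

```text
t 21.6 tcp [559.6 -58.5  88.9] yaw_y -75.0 z [ 0.1263  0.033  -0.9914] F [ 0.52 -0.26 -3.53] w 14.7 g 40.0 q [-0.05  0.23  0.11  1.9  -0.08  0.89 -1.21]
tcp press [-93.1   0.2  88.9] Fpress [ 0.44 -0.38 -3.53] tq [-0.08  0.42 -0.01]
t 22.27 tcp [558.4 -58.7 151.8] yaw_y -75.01 z [-1.e-04  3.e-04 -1.e+00] F [-0.16 -1.2  -2.64] w 14.7 g 40.0 q [-0.08  0.24  0.12  1.73 -0.03  1.17 -1.26]
tcp press [-94.4   0.3 151.8] Fpress [-0.47 -1.12 -2.64] tq [0.02 0.15 0.02]
-80 1014 ztop 170.9 y [-7.9  6.9]
-65 1090 ztop 170.9 y [-7.8  6.6]
-50 1191 ztop 170.7 y [-7.9  6.8]
-35 1284 ztop 170.6 y [-7.9  6.6]
-20 1431 ztop 172.1 y [-7.6  6.3]
-5 1285 ztop 172.4 y [-7.2  5.8]
tray ((472.5008544921875, -282.69476318359375), (141.05355834960938, 302.2203063964844), 81.41419219970703) floor z 0.005175994815680207
```

View pics/v10.png

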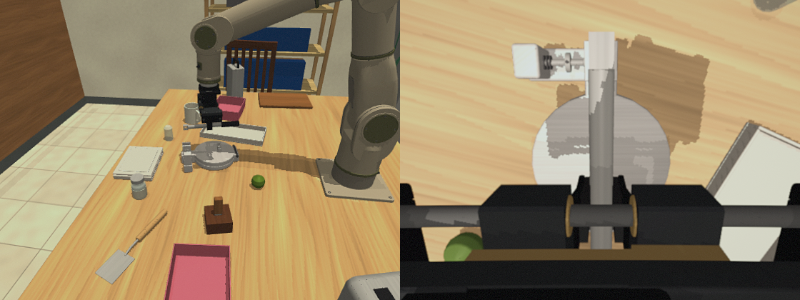

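The lever is held level at (600,40–240) in the wrist view, clear of the press. I'll carry it to the tray.

```bash
python3 -m crank '{"steps":[[[-0.16,-0.45,0],[0,0,-0.3]],[[-0.31,-0.9,0],[0,0,-0.5]],[[-0.31,-0.9,0],[0,0,-0.5]],[[-0.31,-0.9,0],[0,0,-0.5]],[[-0.31,-0.9,0],[0,0,-0.5]],[[-0.31,-0.9,0],[0,0,-0.5]],[[-0.31,-0.9,0],[0,0,-0.5]],[[-0.31,-0.9,0],[0,0,-0.5]],[[-0.31,-0.9,0],[0,0,-0.5]],[[-0.31,-0.9,0],[0,0,-0.42]]]}' >/dev/null; python3 -m crank '{"steps":[[[-0.15,-0.47,0],[0,0,0]],[[0,0,0],[0,0,0]],[[0,0,0],[0,0,0]],[[0,0,0],[0,0,0]]]}' >/dev/null; python3 - <<'E'
from h import *
s,M=st(); print("to go",(np.array([480.8,-284.2])-s["ee_pos"][:2]*1000)/25)
c,P,ray,o=snap("wrist","w11"); q=(P-np.array([.4726,-.283,0]))@yaw(-8.6)*1000
for x in range(30,135,15):
    k=q[(q[...,0]>x)&(q[...,0]<x+15)&(abs(q[...,1])<30)&(q[...,2]>120)&(q[...,2]<190)]
    if len(k): print(x,len(k),"ztop",np.percentile(k[:,2],92).round(1),"y",np.percentile(k[:,1],[3,97]).round(1),"xmax",k[:,0].max())
k=q[(q[...,2]<20)&(q[...,2]>-2)&(abs(q[...,1])<55)&(q[...,0]>0)&(q[...,0]<135)]; print("floor",len(k),np.median(k[:,2]))
k=q[(q[...,2]<33)&(q[...,2]>22)&(abs(q[...,1])<80)&(q[...,0]>0)]; print("rim",len(k),np.percentile(k,[2,98],axis=0).round(1))
E
```

```text
t 23.58 tcp [ 481.6 -283.4  152.7] yaw_y -98.56 z [ 1.e-04  6.e-04 -1.e+00] F [-0.51  0.05 -3.82] w 15.1 g 40.0 q [ 0.18  0.24  0.32  1.75 -0.08  1.17 -1.2 ]
to go [-0.03113273 -0.03002139]
30 1051 ztop 171.7 y [-7.3  7.4] xmax 44.97258939220322
45 1121 ztop 171.5 y [-7.3  7.2] xmax 59.99991395358159
60 1237 ztop 171.4 y [-7.3  7.4] xmax 74.98890580827954
75 1353 ztop 171.3 y [-7.4  7.2] xmax 89.9451930538163
90 1431 ztop 173.2 y [-6.9  6.5] xmax 104.99732115690625
105 689 ztop 173.1 y [-6.8  6.2] xmax 111.78540509628317
floor 12932 2.2950912864809214
rim 3256 [[  6.  -71.7  22.4]
 [149.9  67.2  27.6]]
```

```bash
python3 -m crank '{"steps":[[[-0.01,-0.01,-0.4],[0,0,0]],[[0,0,-0.8],[0,0,0]],[[0,0,-0.8],[0,0,0]],[[0,0,-0.8],[0,0,0]],[[0,0,-0.8],[0,0,0]],[[0,0,-0.7],[0,0,0]],[[0,0,-0.6],[0,0,0]],[[0,0,-0.4],[0,0,0]],[[0,0,-0.3],[0,0,0]],[[0,0,0],[0,0,0]]]}' >/dev/null; python3 -m crank '{"steps":[[[0,0,-0.06],[0,0,0]],[[0,0,-0.04],[0,0,0]],[[0,0,0],[0,0,0]],[[0,0,0],[0,0,0]]]}' >/dev/null; python3 p.py
```

```text
t 24.8 tcp [ 481.7 -284.5   11. ] yaw_y -98.6 z [ 1.1e-03 -5.0e-04 -1.0e+00] F [ 0.06  0.01 -2.74] w 15.2 g 40.0 q [ 0.21  0.41  0.29  1.86 -0.15  0.89 -1.15]
tcp press [-226.9 -197.9   11. ] Fpress [ 0.06 -0.01 -2.74] tq [0.   0.2  0.02]
```

```bash
python3 -m crank '{"steps":[[[0,0,-0.08],[0,0,0]],[[0,0,-0.06],[0,0,0]],[[0,0,0],[0,0,0]],[[0,0,0],[0,0,0]]]}' >/dev/null; python3 p.py;  python3 -m crank '{"steps":[[[0,0,-0.04],[0,0,0]],[[0,0,-0.02],[0,0,0]],[[0,0,0],[0,0,0]],[[0,0,0],[0,0,0]]]}' >/dev/null; python3 p.py
```

```text
t 25.13 tcp [ 481.1 -284.3    6.7] yaw_y -98.6 z [-2.e-04 -1.e-04 -1.e+00] F [ 0.45  0.19 -3.47] w 14.8 g 40.0 q [ 0.21  0.42  0.29  1.86 -0.15  0.88 -1.15]
tcp press [-227.3 -197.6    6.7] Fpress [ 0.48  0.07 -3.47] tq [ 0.06  0.16 -0.03]
t 25.47 tcp [ 481.2 -284.3    5.3] yaw_y -98.6 z [-1.e-04 -1.e-04 -1.e+00] F [-0.61  0.52 -3.19] w 14.5 g 40.0 q [ 0.21  0.42  0.29  1.86 -0.15  0.88 -1.15]
tcp press [-227.3 -197.6    5.3] Fpress [-0.45  0.66 -3.19] tq [ 0.08  0.21 -0.04]
```

```bash
python3 -m crank '{"steps":[[[0,0,-0.03],[0,0,0]],[[0,0,0],[0,0,0]],[[0,0,0],[0,0,0]]]}' >/dev/null; python3 p.py|head -1;  python3 -m crank '{"steps":[[[0,0,-0.03],[0,0,0]],[[0,0,0],[0,0,0]],[[0,0,0],[0,0,0]]]}' >/dev/null; python3 p.py|head -1
```

```text
t 25.72 tcp [ 481.2 -284.3    4.6] yaw_y -98.6 z [ 0.e+00 -1.e-04 -1.e+00] F [-0.16  0.17 -2.3 ] w 15.4 g 40.0 q [ 0.21  0.42  0.29  1.86 -0.15  0.88 -1.15]
t 25.97 tcp [ 481.3 -284.3    4.5] yaw_y -98.61 z [ 2.e-04  2.e-04 -1.e+00] F [-3.25  1.9   5.13] w 14.9 g 44.6 q [ 0.21  0.42  0.29  1.86 -0.15  0.88 -1.15]
```

```bash
python3 -m crank '{"steps":[[[0,0,0.02],[0,0,0]],[[0,0,0],[0,0,0]],[[0,0,0],[0,0,0]],[[0,0,0],[0,0,0]]]}' 0 3 >/dev/null; python3 p.py|head -1;  python3 -m crank '{"steps":[[[0,0,0],[0,0,0]],[[0,0,0],[0,0,0]],[[0,0,0],[0,0,0]],[[0,0,0],[0,0,0]],[[0,0,0],[0,0,0]],[[0,0,0],[0,0,0]]]}' 40 >/dev/null; python3 p.py|head -1; python3 -m crank '{"steps":[[[0,0,0.2],[0,0,0]],[[0,0,0.5],[0,0,0]],[[0,0,0.8],[0,0,0]],[[0,0,0.8],[0,0,0]],[[0,0,0.8],[0,0,0]],[[0,0,0.8],[0,0,0]],[[0,0,0.8],[0,0,0]],[[0,0,0.8],[0,0,0]],[[0,0,0],[0,0,0]],[[0,0,0],[0,0,0]]]}'  >/dev/null
python3 - <<'E'
from h import *
st(); a=snap("scene","sc12"); b,P,_,_=snap("wrist","w12"); s=snap("side","sd12")
q=(P-np.array([.4726,-.283,0]))@yaw(-8.6)*1000
for x in range(0,135,15):
    k=q[(q[...,0]>x)&(q[...,0]<x+15)&(abs(q[...,1])<14)&(q[...,2]>10)&(q[...,2]<50)]
    if len(k): print(x,len(k),"ztop",np.percentile(k[:,2],92).round(1))
w=(a[1]-np.array([.6496,-.0346,0]))@yaw(15.0)*1000
k=w[(abs(w[...,0])<8)&(w[...,2]>74)&(w[...,2]<84)&(w[...,1]>20)&(w[...,1]<50)]; print("collar",len(k),k.min(0),k.max(0))
cv2.imwrite("pics/v12.png",np.hstack([cv2.resize(a[0]["pixels"][100:340,20:440],(420,240)),cv2.resize(b["pixels"],(320,240))]))
E
```

```text
t 26.3 tcp [ 481.4 -284.4    4.5] yaw_y -98.6 z [ 3.e-04 -2.e-04 -1.e+00] F [-0.77  0.5   1.24] w 16.1 g 5.4 q [ 0.21  0.42  0.29  1.86 -0.15  0.88 -1.15]
t 26.8 tcp [ 481.4 -284.4    4.5] yaw_y -98.6 z [ 5.e-04 -3.e-04 -1.e+00] F [-0.02  1.31  3.31] w 38.7 g 1.7 q [ 0.21  0.42  0.29  1.86 -0.15  0.88 -1.15]
t 27.63 tcp [ 481.8 -284.6  143.7] yaw_y -98.6 z [ 2.7e-03 -9.0e-04 -1.0e+00] F [-0.98  0.23  0.11] w 40.1 g 0.0 q [ 0.18  0.25  0.32  1.76 -0.08  1.15 -1.2 ]
0 293 ztop 21.2
15 301 ztop 20.9
30 305 ztop 20.9
45 321 ztop 20.6
60 328 ztop 20.6
75 357 ztop 20.5
90 359 ztop 22.4
105 144 ztop 22.5
collar 15 [-7.69433287 20.28876039 74.5527386 ] [ 4.76989987 49.41957167 82.58063691]
```

View pics/v12.png

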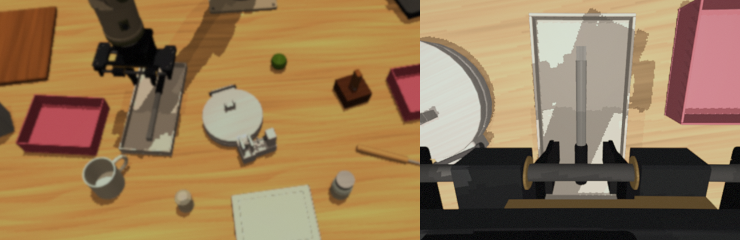

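The picture shows the lever flat inside the tray (wrist view, column 580), the fork standing in its stand at (350,85), and the press and bystanders where they were. Handing in.

```bash
python3 -c "
from bench import ticket
print(ticket.close_job())"
```

```text
the job is handed in; nothing more can be done
None
```

The lever is off the press and lying flat in the white tray, the pin has sprung home, the fork is back upright in its stand, and the job is handed in at about 28 s; sideways force on the pin read about 10 N at most (limit 16 N), though the hand-in did not report a verdict.

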